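Tighten the coolant drain plug and close its cover

TASK

Screw the tapered brass drain plug of the battery coolant manifold clockwise by its bar head until it goes firmly snug, stopping there: do not overtighten it, or the aluminium thread cracks. Then swing the round steel cover over the plug all the way to its stop and let go. Leave the tools and parts lying around where they are.

Things in the scene. Friction and masses are not known exactly. Their poses are not given: they have to be found in the camera images.
- manifold: Fixed aluminium coolant manifold: base plate 190 x 270 x 10 mm, block 84 x 100 mm, 40 mm high. Origin on the table under the plug's axis; z up. The cover's pivot post stands 85 mm from the plug's axis along the manifold's -y; a hose stub points to +y.
- plug: Brass tapered plug in the top of the manifold block, turning about its vertical axis; tightened clockwise seen from above; it does not sink visibly. Head: upright straight bar 46 mm long (its own x), 12 mm thick (its own y), z = 54 to 86 mm over the table. Origin on the axis at z = 49 mm. Starts at any angle, partly screwed in: 0.7 to 2.0 rad still to turn, and no pose tells how much.
- plug_top (a point): Centre of the bar head's upper face, 86 mm over the table. Moment to turn the plug: 0.03 to 0.06 N m at first, then rising ever more steeply: about 0.12 N m 0.3 rad before snug, 0.31 just snug, 0.42 well snug (the aim), overtightened beyond 0.55 N m. From 0.31 to 0.55 N m is only about 0.37 rad. The resistance is friction: the plug stays where it is left.
- wedge (a joint): How far the taper is wedged into the thread, in m: 0 at the start, snug from 0.000005, overtightened from 0.000042. Far finer than the readings' noise, so of no use for steering: judge by the turning moment felt at the wrist.
- cover (a joint): Angle of the swing cover in rad about its vertical pivot: 0 is swung fully out, 1.6 is its stop, with the disc exactly over the plug; grows counterclockwise seen from above. Starts at 0 to 0.3. Friction about 0.12 N m, so some 1.5 N at the knob; it stays where it is left.
- cover_knob (a point): Middle of the cover's black upright round knob, 16 mm diameter, 30 mm high (z = 96 to 126 mm over the table; this point 114 mm), at the centre of the 56 mm wide, 6 mm thick steel disc, 85 mm from the pivot; the disc's underside is 90 mm over the table.
- cover_pivot (a point): Point on the vertical pivot axis of the cover, 90 mm over the table.
- screwdriver: Bystander: screwdriver 200 mm long with orange handle, lying along its x axis; origin under its middle.
- spanner: Bystander: steel spanner 180 mm long lying along its x axis; origin under its middle.
- partsbin: Bystander: blue open bin 100 x 140 x 50 mm; origin under its centre.
- spareplug: Bystander: small brass spare plug 34 mm diameter and 34 mm high, standing; origin under its centre.

How it is judged (in metres and radians):
On the way:
1. the plug is tightened until snug, with the cover still swung out of the way (value of joint wedge between 5e-06 and 4.2e-05 m and value of joint cover below 0.6 rad), for 0.2 s.
At the end, for the whole second after the job is handed in: The plug is snug and not overtightened (wedge between 0.000005 and 0.000042 m, that is tightened with 0.31 to 0.55 N m), the cover is at rest over it at its stop (joint above 1.5 rad of 1.6), and the tools and parts are where they were (value of joint wedge between 5e-06 and 4.2e-05 m and value of joint cover above 1.5 rad and velocity of joint cover below 0.05 rad/s); the robot touches nothing.
It fails at once if the plug is overtightened (wedge beyond 0.000042 m, about 0.55 N m) (value of joint wedge above 4.2e-05 m).
It fails at once if the screwdriver is pushed aside or knocked over (moved more than 20 mm) (distance of screwdriver from where it was at the start of the episode above 0.02 m).
It fails at once if the spanner is pushed aside or knocked over (moved more than 20 mm) (distance of spanner from where it was at the start of the episode above 0.02 m).
It fails at once if the partsbin is pushed aside or knocked over (moved more than 20 mm) (distance of partsbin from where it was at the start of the episode above 0.02 m).
It fails at once if the spareplug is pushed aside or knocked over (moved more than 20 mm) (distance of spareplug from where it was at the start of the episode above 0.02 m).
It also fails if it takes over 72 s, if anything falls off the work surface, if the arm or the gripper's body presses on something with over 40 N, if the wrist force passes 120 N, or if a joint passes its speed limit or range.

ROBOT

A 6-joint arm with a two-finger parallel gripper is mounted at the origin on the work surface. World frame = base frame: x ahead of the robot, y to its left, z up, the work surface at z = 0. Lengths are in m, angles in degrees, forces in N, time in s.
With the tool pointing down it reaches from about 0.4 to 0.825 m from the base axis. Payload 7 kg.
Tool frame: the origin (TCP) lies at the very end of the fingers, on their centre line; the grasp point (between the pads) lies 19 mm behind it (grasp_offset is the x of the grasp point in the tool frame, in m); x points along the fingers, y is the direction in which the jaws open and shut, and the axes are right-handed (so a half turn about x gives the same grasp; the last joint's range is limited). The gripper opens to 88 mm and grips with 3 to 60 N. Pads are 19 mm wide; open, the fingers measure 130 mm over their backs; the gripper's body (78 mm by 193 mm) begins 47 mm behind the grasp point.
Start: joints at [16.507, 20.546, 0.682, 0, -70.136, -16.507], TCP at [0.675, -0, 0.227] pointing down, gripper open.
Joint ranges: [-176.03, 176.03], [-82.01, 121.73], [-58.28, 71.71], [-173.87, 95.51], [-174.79, -0.11], [-173.66, 173.66]. Speed limits (degrees/s): [136.94, 136.94, 172.46, 180, 180, 180].

INTERFACE

Orientations are given as [roll, pitch, yaw] about the fixed x, y, z axes, in that order (R = Rz(yaw) Ry(pitch) Rx(roll)).
In Python, from plant import get_obs, snapshot, close_job, grasp_offset gives the robot as it stands.
- The arm moves only by the tool carry_out, never from a script. Its argument "series" is a list that holds one entry, the list of rows, each a list of 6 numbers: the shift along the tool's x, y, z in mm, then the turn, a rotation vector about the tool's x, y, z in degrees. A call has 1 to 10 rows; each row is the pose to reach, as a shift and turn from the pose commanded when the call began, along the tool's axes at that moment; what a row does not reach only later rows make up. A row lasts 1/8 s, in which the tool goes at most 62.5 mm and 10.7 degrees, less where a joint would pass 70% of its speed; a pose out of reach is approached as far as the arm can. A call with a gripper value outside its range is refused whole. "hand" is the gripper's target within -1 to 1 (shut at 1, half-way at 0, fully open at -1), set as the call begins (left out, the last holds). The fingers move at their own pace and stop on an object; the grip force is fixed at half the most. Time passes only in rows, so rows that repeat a pose let the fingers close. It gives the time, the measured TCP pose, the force and the opening at its end, in the units of the state.
- get_obs(): the state, without advancing time (a new reading comes with each control period).
- snapshot(name): name is "scene" or "side" or "wrist"; returns a dict with "color" (420x560x3 uint8, red, green, blue), "fx", "fy", "cx", "cy" (pixels), "eye" and "attitude" of the camera in the world. Camera axes: x right, y down, z forward; pixel columns grow to the right and rows downward; lengths in m; the calibration is good to about 2 mm. A picture is of the moment at which its call begins. There is no depth.
- close_job(): hands the job in, once; it reports no verdict.
The state is a dict: "clock": time; "joint_pos": joint angles; "qvel": joint speeds; "tau": joint torques, N m; "tool_pos": TCP position; "orientation": TCP orientation; "force": force on the tool from outside, world axes, zero at the start; "moment": the same for the moment, N m; "opening": finger opening in m.
Only numpy, scipy, OpenCV 4.12 (cv2) and the standard library are available. Lean on these libraries where they do the work, as an engineer would, in place of code of your own. Each camera call takes 0.05 s, during which the arm holds its last target.

## Working session

There is one attempt and no reset: what is moved stays moved. The work goes in short steps, Python scripts to look and compute and a tool call to move; the robot and the scene stay as the last step left them, time stands still between calls to the robot, and variables do not carry over. Pictures are saved under pics/ and viewed, and the job is handed in when it is done.

Besides the shell and the picture viewer there is one more tool, called after "Request:" as a command line: name --argument value ..., lists and objects as JSON in quotes. carry_out: Moves the arm, as the interface text tells. Its arguments: {"type":"object","properties":{"series":{"type":"array","items":{"type":"array","items":{"type":"array","items":{"type":"number"}}}},"hand":{"type":"number"}},"required":["series"]}

```bash
ls; mkdir -p pics; python3 - <<'E'
from plant import *
import cv2
o=get_obs(); print(o); print(grasp_offset)
for n in ["scene","side","wrist"]:
    s=snapshot(n); cv2.imwrite(f"pics/{n}0.png",s["color"][:,:,::-1]); print(n,s["fx"],s["fy"],s["cx"],s["cy"],s["eye"],s["attitude"])
E
```

```text
pics
{'clock': 0.0, 'joint_pos': array([ 1.65072768e+01,  2.05913149e+01,  6.31910353e-01, -2.11778728e-02,
       -7.01357181e+01, -1.65075364e+01]), 'qvel': array([ 0.13262295, -0.02937497,  0.04259677,  0.02007505,  0.03577851,
       -0.02806777]), 'tau': array([-8.00930356e-04, -5.82726967e+01,  2.93058443e+01,  6.99745238e+00,
        6.93249181e-03, -2.06530804e-04]), 'tool_pos': array([ 6.74490673e-01, -2.16246904e-05,  2.25606568e-01]), 'orientation': array([  94.688247  ,   89.90281572, -175.31922527]), 'force': array([ 1.36112856, -0.85499438,  0.11662495]), 'moment': array([-0.04349248,  0.02039914, -0.01854035]), 'opening': 0.08764745882116624}
-0.0188
scene 456.87289966424333 456.87289966424333 280.35911450830093 213.84649664621497 [1.08216803 0.49676046 0.84977968] [-138.1125112    -0.19665842  133.54671555]
side 485.4944910827736 485.4944910827736 279.91280144971563 207.45781569585185 [0.40169966 0.77079729 0.5510532 ] [-1.21294232e+02  6.30015196e-02 -1.64629073e+02]
wrist 324.80743669075315 324.80743669075315 277.8033896851404 209.74262084488308 [ 0.67406518 -0.08069117  0.3840032 ] [ 1.62746475e+02 -6.40081691e-02  1.79986681e+02]
```

View pics/scene0.png

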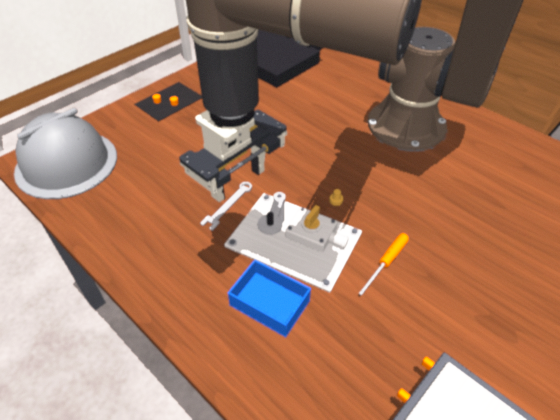

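View pics/side0.png

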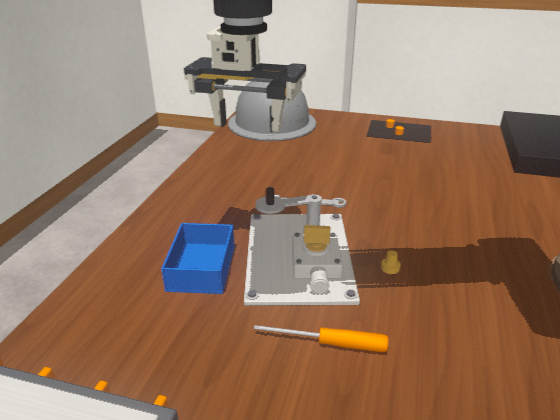

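View pics/wrist0.png

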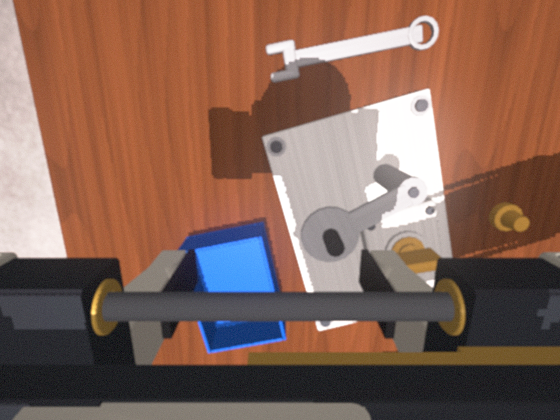

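```bash
cat > h.py <<'E'
import numpy as np, cv2
from scipy.spatial.transform import Rotation as R
from plant import *
def ray(s,u,v):
    d=R.from_euler('xyz',s["attitude"],degrees=True).as_matrix()@np.array([(u-s["cx"])/s["fx"],(v-s["cy"])/s["fy"],1])
    return np.array(s["eye"]),d
def onz(s,u,v,z):
    e,d=ray(s,u,v); return e+d*(z-e[2])/d[2]
def proj(s,P):
    q=R.from_euler('xyz',s["attitude"],degrees=True).as_matrix().T@(np.array(P)-s["eye"]); return s["fx"]*q[0]/q[2]+s["cx"],s["fy"]*q[1]/q[2]+s["cy"]
def crop(s,u0,v0,w,h,k,name):
    c=s["color"][v0:v0+h,u0:u0+w,::-1]; cv2.imwrite("pics/"+name,cv2.resize(c,None,fx=k,fy=k,interpolation=cv2.INTER_CUBIC))
E
python3 - <<'E'
from h import *
import pickle
S={n:snapshot(n) for n in ["scene","side","wrist"]}
pickle.dump(S,open("s0.pkl","wb"))
crop(S["scene"],200,170,180,130,4,"sc1.png")
crop(S["side"],235,180,130,125,4.5,"si1.png")
crop(S["wrist"],250,80,220,150,3.5,"wr1.png")
E
```

```text
(no output)
```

View pics/sc1.png

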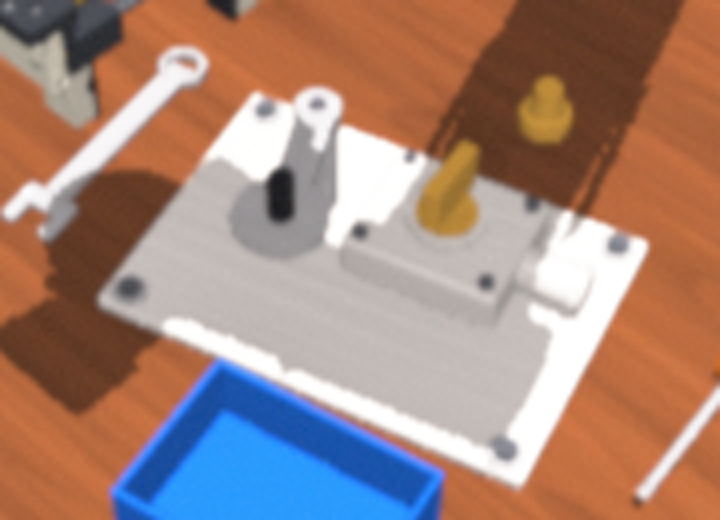

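View pics/si1.png

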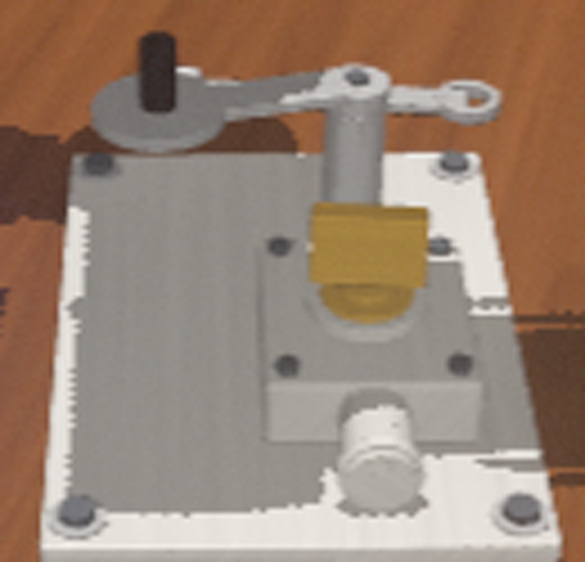

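```bash
python3 - <<'E'
from h import *
import pickle
S=pickle.load(open("s0.pkl","rb"))
def sc(u,v,z): return onz(S["scene"],200+u/4,170+v/4,z)
def si(u,v,z): return onz(S["side"],235+u/4.5,180+v/4.5,z)
def p(n,a): print(n,np.round(a*1000,1))
print("corners")
for a,b in zip([(72,155),(480,155),(558,546),(42,547)],[(100,298),(255,93),(648,243),(522,482)]):
    p("si",si(*a,.01))
    p("sc",sc(*b,.01))
p("si pivot",si(357,75,.098)); p("sc pivot",sc(317,105,.098))
for a in [(278,246),(440,246),(461,363),(287,365)]: p("bolt si",si(*a,.052))
for a in [(360,231),(532,203),(486,282)]: p("bolt sc",sc(*a,.052))
p("knob top si",si(157,37,.126)); p("knob top sc",sc(281,173,.126))
for a in [(315,205),(428,210),(425,222),(311,218)]: p("bar top si",si(*a,.086))
for a in [(461,143),(479,148),(445,198),(424,191)]: p("bar top sc",sc(*a,.086))
E
```

```text
corners
si [689.2 -44.1  10. ]
sc [692.8 -47.1  10. ]
si [505.9 -94.2  10. ]
sc [ 512.2 -100.    10. ]
si [436.1 162.4  10. ]
sc [438.7 158.5  10. ]
si [615.9 212.2  10. ]
sc [620.1 210.1  10. ]
si pivot [548.1  -2.   98. ]
sc pivot [554.2  -5.   98. ]
bolt si [565.2  62.8  52. ]
bolt si [502.3  45.6  52. ]
bolt si [481.3 119.5  52. ]
bolt si [543.5 137.8  52. ]
bolt sc [577.4  51.1  52. ]
bolt sc [493.  108.7  52. ]
bolt sc [556.1 127.1  52. ]
knob top si [622.6  37.1 126. ]
knob top sc [623.6  34.6 126. ]
bar top si [546.9  80.1  86. ]
bar top si [504.2  72.1  86. ]
bar top si [503.8  80.6  86. ]
bar top si [546.4  89.3  86. ]
bar top sc [510.8  67.2  86. ]
bar top sc [506.7  77.1  86. ]
bar top sc [548.7  88.   86. ]
bar top sc [552.8  76.1  86. ]
```

View pics/wr1.png

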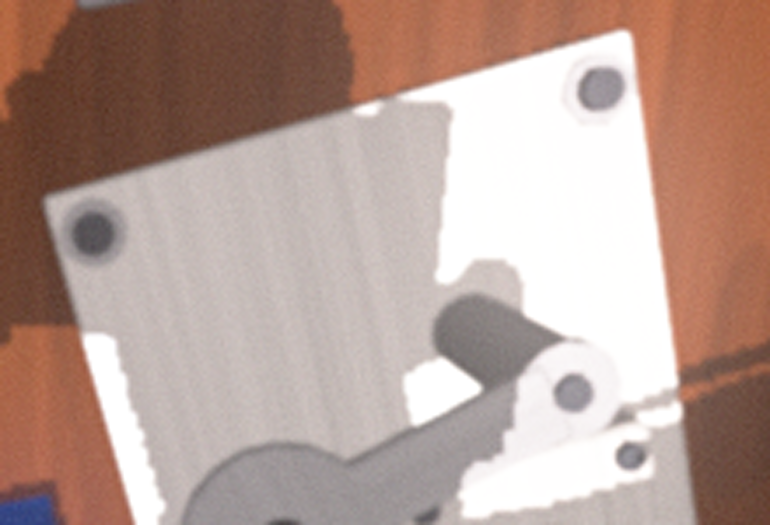

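```bash
cat >> h.py <<'E'
def tool():
    o=get_obs(); Rm=R.from_euler('xyz',o["orientation"],degrees=True).as_matrix(); return o,Rm
def plan(P,jaw):
    "world target TCP pos (m), jaw world angle deg -> row (nominal tool pointing down)"
    o,Rm=tool(); d=Rm.T@(np.array(P)-o["tool_pos"])*1000
    x=np.array([0,0,-1.]); y=np.array([np.cos(np.radians(jaw)),np.sin(np.radians(jaw)),0])
    T=np.c_[x,y,np.cross(x,y)]
    print("shift mm",np.round(d,1),"turn",np.round(np.degrees(R.from_matrix(Rm.T@T).as_rotvec()),2), "jaw now",np.degrees(np.arctan2(Rm[1,1],Rm[0,1])),"q",np.round(o["joint_pos"],1))
E
python3 - <<'E'
from h import *
o,Rm=tool(); print(Rm.round(3)); plan((.528,.0787,.16),102); plan((.528,.0787,.16),-78)
E
```

```text
[[-0.001 -1.     0.   ]
 [-0.     0.     1.   ]
 [-1.     0.001 -0.   ]]
shift mm [ 66.3 146.8  78.7] turn [ 7.8e+01 -3.0e-02 -2.0e-02] jaw now 179.9988364881805 q [ 16.5  20.6   0.7  -0.  -70.1 -16.5]
shift mm [ 66.3 146.8  78.7] turn [-1.02e+02  3.00e-02 -3.00e-02] jaw now 179.9988364881805 q [ 16.5  20.6   0.7  -0.  -70.1 -16.5]
```

Request:
carry_out --series '[[[30,75,40,-10,0,0],[60,147,79,-21,0,0],[66,147,79,-32,0,0],[66,147,79,-42,0,0],[66,147,79,-53,0,0],[66,147,79,-63,0,0],[66,147,79,-74,0,0],[66,147,79,-84,0,0],[66,147,79,-94,0,0],[66,147,79,-102,0,0]]]' --hand 0

```text
clock: 1.55
tool_pos: [0.528, 0.079, 0.1606]
orientation: [-166.3, 90.0, 26.0]
force: [0.4, 0.3, -0.3]
opening: 0.0437
```

```bash
python3 - <<'E'
from h import *
import pickle
S={n:snapshot(n) for n in ["scene","side","wrist"]}
pickle.dump(S,open("s1.pkl","wb"))
o=get_obs(); print(o); plan((.528,.0787,.16),-78)
cv2.imwrite("pics/w1.png",S["wrist"]["color"][:,:,::-1])
crop(S["scene"],200,130,180,150,4,"sc2.png")
E
```

```text
{'clock': 1.7, 'joint_pos': array([ 2.95652642e+01,  1.04288093e+01, -2.24679572e+01, -9.35570169e-04,
       -5.70955555e+01,  7.22974756e+01]), 'qvel': array([ 0.04411312,  0.04057754, -0.02364132,  0.09851891, -0.07619962,
       -2.23891119]), 'tau': array([ 1.81527139e-02, -4.11651671e+01,  2.62558204e+01,  6.16750985e+00,
        8.57039681e-02,  7.77245723e-01]), 'tool_pos': array([0.52797348, 0.07900148, 0.16062458]), 'orientation': array([-156.45579032,   89.99228187,   35.4064413 ]), 'force': array([0.57314572, 0.3503923 , 0.3964821 ]), 'moment': array([-0.18605119,  0.0718414 ,  0.00408454]), 'opening': 0.043872563817706}
shift mm [0.6 0.3 0. ] turn [-0.14 -0.01  0.  ] jaw now -78.1377681863063 q [ 29.6  10.4 -22.5  -0.  -57.1  72.3]
```

View pics/w1.png

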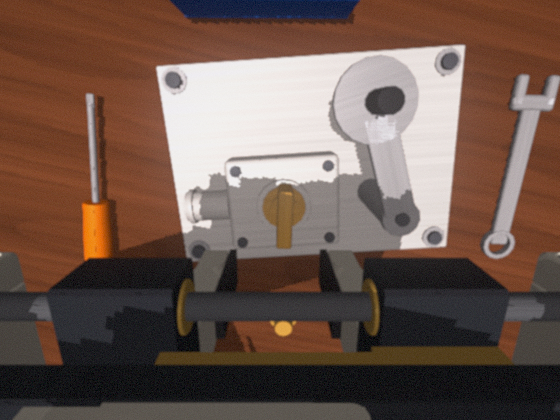

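View pics/sc2.png

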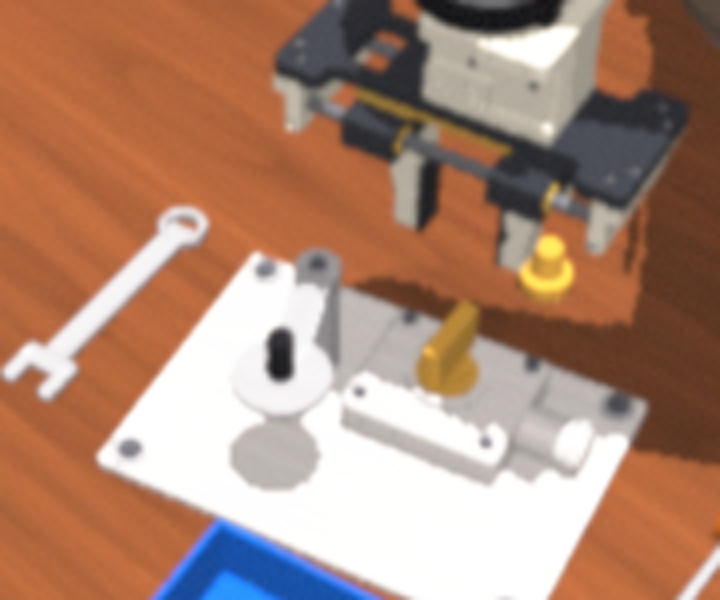

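```bash
python3 - <<'E'
from h import *
import pickle
S=pickle.load(open("s1.pkl","rb"))
crop(S["wrist"],215,140,140,120,5,"wr2.png")
crop(S["wrist"],320,40,140,100,5,"wr3.png")
E
```

```text
(no output)
```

View pics/wr2.png

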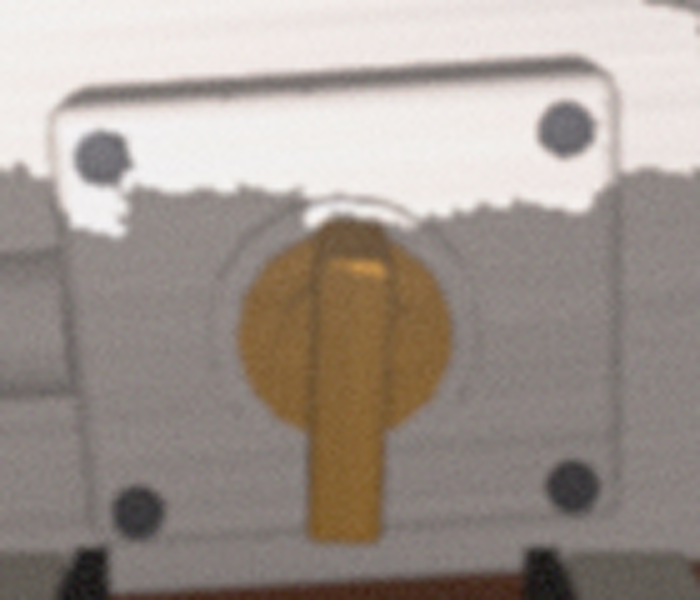

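View pics/wr3.png

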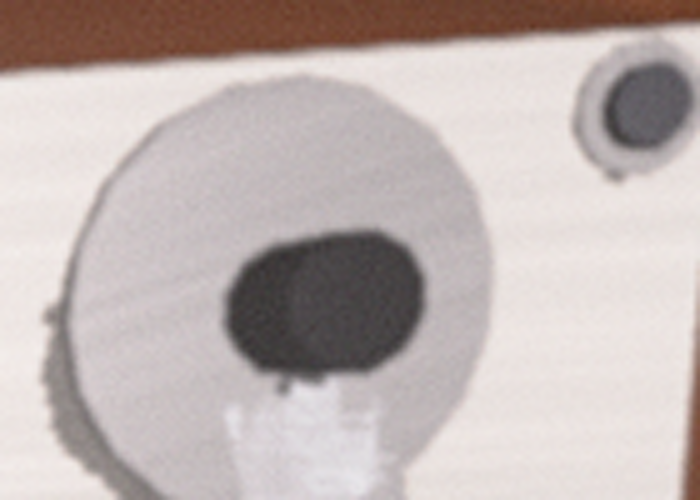

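```bash
python3 - <<'E'
from h import *
import pickle
S=pickle.load(open("s1.pkl","rb"))["wrist"]
print(S["eye"],S["attitude"])
P=[onz(S,215+u/5,140+v/5,.086)*1000 for u,v in [(317,262),(389,262),(382,540),(309,540)]]
for p in P: print(p.round(1))
c=sum(P)/4; print("centre",c.round(1)); d=(P[0]+P[1]-P[2]-P[3])/2; print(np.linalg.norm(d),np.linalg.norm(P[0]-P[1]),np.degrees(np.arctan2(d[1],d[0])))
k=onz(S,320+358/5,40+300/5,.126)*1000; print("knob",k.round(1))
pv=onz(S,402,219,.098)*1000; print("pivot",pv.round(1),np.linalg.norm(pv[:2]-k[:2]),np.linalg.norm(pv[:2]-c[:2]))
a=lambda v:np.degrees(np.arctan2(v[1],v[0])); print(a(k-pv),a(c-pv))
E
```

```text
[0.60578122 0.09546532 0.3189091 ] [ 1.62824660e+02  4.65407477e-02 -7.79151904e+01]
[548.5  83.   86. ]
[550.8  72.6  86. ]
[507.1  63.7  86. ]
[504.7  74.8  86. ]
centre [527.8  73.5  86. ]
44.599531598016156 10.631865200786837 10.989887786079237
knob [624.1  34.1 126. ]
pivot [550.9  -7.3  98. ] 84.07766797331574 84.03892741037193
29.462233649424515 105.95106006780925
```

```bash
python3 - <<'E'
from h import *
plan((.5283,.0758,.066),-78.5)
E
```

```text
shift mm [94.6  3.2  0.4] turn [ 0.36 -0.01  0.  ] jaw now -78.1377681863063 q [ 29.6  10.4 -22.5  -0.  -57.1  72.3]
```

Request:
carry_out --series '[[[40,3,0.4,0.4,0,0],[80,3,0.4,0.4,0,0],[94,3,0.4,0.4,0,0],[94,3,0.4,0.4,0,0],[94,3,0.4,0.4,0,0]]]'

```text
clock: 2.33
tool_pos: [0.5293, 0.0764, 0.0679]
orientation: [-172.3, 89.9, 19.3]
force: [0.3, 0.2, 0.7]
opening: 0.0438
```

```bash
python3 - <<'E'
from h import *
o=get_obs(); print(o["force"],o["moment"],o["tau"],o["opening"])
plan((.5283,.0758,.066),-78.5)
S=snapshot("side"); crop(S,225,130,150,150,4,"si3.png")
S=snapshot("scene"); crop(S,230,130,150,130,4.5,"sc3.png")
E
```

```text
[0.29582652 0.19857928 0.73759065] [-0.15114161  0.01557603 -0.00499697] [-3.67394986e-02 -4.45864427e+01  2.15840560e+01  5.08109227e+00
  7.05538457e-02 -1.90116686e-02] 0.04378267861918149
shift mm [1.9 0.4 1.1] turn [ 0.08 -0.12  0.02] jaw now -78.41537235729648 q [ 29.3  16.6 -28.7   0.  -44.6  72.3]
```

View pics/si3.png

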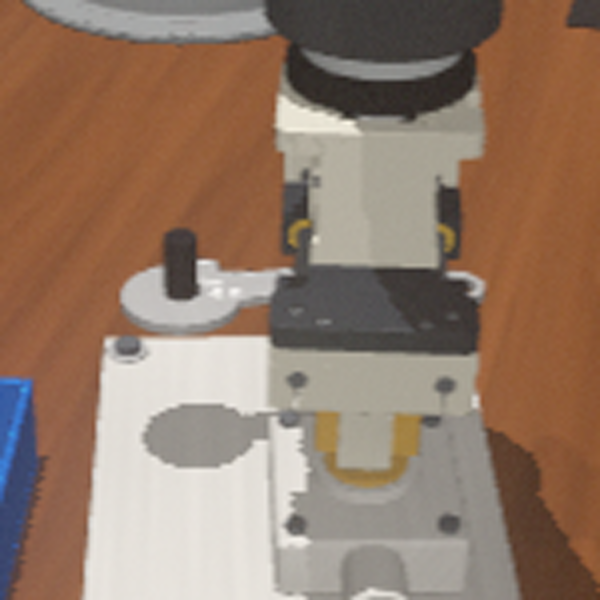

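View pics/sc3.png

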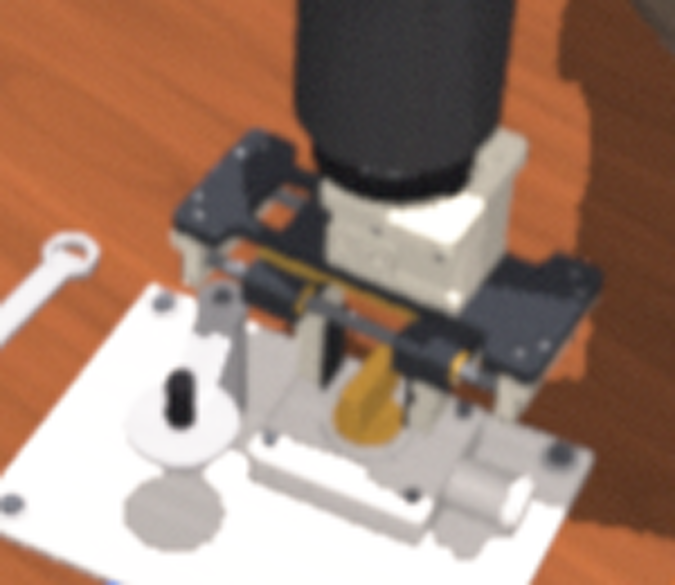

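Request:
carry_out --series '[[[0,0,0,0,0,0],[0,0,0,0,0,0],[0,0,0,0,0,0],[0,0,0,0,0,0],[0,0,0,0,0,0]]]' --hand 1

```text
clock: 3.05
tool_pos: [0.5285, 0.0747, 0.0668]
orientation: [78.0, 89.9, -90.4]
force: [3.4, -8.2, 1.2]
opening: 0.012
```

```bash
python3 - <<'E'
from h import *
o,Rm=tool(); print("tool-frame F",Rm.T@o["force"],"M",Rm.T@o["moment"],o["moment"],"tau6",o["tau"][5],o["opening"])
plan((.5283,.0758,.066),-78.5)
E
```

```text
tool-frame F [-1.1531267   8.69494955 -1.65469323] M [0.04763446 0.39222467 3.18376611] [-3.03956611 -1.02539024 -0.04570082] tau6 0.020042602554894984 0.011964951507448005
shift mm [ 0.8 -1.1 -0. ] turn [ 0.12  0.02 -0.1 ] jaw now -78.38291516737883 q [ 29.2  16.7 -28.8   0.1 -44.6  72.3]
```

Request:
carry_out --series '[[[0,1.2,0,0,0,0],[0,1.2,0,0,0,0],[0,1.2,0,0,0,0]]]'

```text
clock: 3.42
tool_pos: [0.5286, 0.0745, 0.0667]
orientation: [95.7, 90.0, -72.7]
force: [1.7, -5.1, 3.0]
opening: 0.0122
```

```bash
cat >> h.py <<'E'
def st():
    o,Rm=tool(); print("F tool",(Rm.T@o["force"]).round(2),"Mz %.3f"%o["moment"][2],"Mtx %.3f"%(Rm.T@o["moment"])[0],"tau6 %.3f"%o["tau"][5],"open %.4f"%o["opening"],"jaw %.2f"%np.degrees(np.arctan2(Rm[1,1],Rm[0,1])),"pos",o["tool_pos"].round(4),"q6 %.2f"%o["joint_pos"][5], "t",o["clock"])
E
python3 -c "from h import *; st()"
```

```text
F tool [-3.04  5.36 -0.66] Mz -0.028 Mtx 0.028 tau6 0.027 open 0.0122 jaw -78.39 pos [0.5286 0.0745 0.0667] q6 72.48 t 3.425
```

Request:
carry_out --series '[[[0,1.5,0,0,0,0],[0,1.5,0,5,0,0],[0,1.5,0,10,0,0],[0,1.5,0,15,0,0],[0,1.5,0,20,0,0],[0,1.5,0,25,0,0],[0,1.5,0,25,0,0]]]'

```text
clock: 4.3
tool_pos: [0.5288, 0.0738, 0.0667]
orientation: [-102.3, 90.0, 64.3]
force: [-0.8, 0.9, 3.9]
opening: 0.0118
```

```bash
python3 -c "from h import *; st()"
```

```text
F tool [-3.87 -0.69  1.01] Mz 0.009 Mtx -0.009 tau6 -0.708 open 0.0118 jaw -103.36 pos [0.5288 0.0738 0.0667] q6 47.68 t 4.3
```

```bash
cat >> h.py <<'E'
def avg(n=8):
    M=[];F=[]
    for i in range(n):
        o,Rm=tool(); M.append(o["moment"][2]);F.append(Rm.T@o["force"]); snapshot("side")
    print("Mz mean %.3f sd %.3f"%(np.mean(M),np.std(M)),"F",np.mean(F,0).round(2)); st()
E
python3 -c "from h import *; avg()"
```

```text
Mz mean -0.032 sd 0.042 F [-4.03 -1.53  1.69]
F tool [-5.39 -2.64  1.96] Mz 0.015 Mtx -0.014 tau6 0.024 open 0.0117 jaw -103.37 pos [0.5289 0.0737 0.0666] q6 47.68 t 4.7
```

Request:
carry_out --series '[[[0,0,0,3,0,0],[0,0,0,6,0,0],[0,0,0,9,0,0]]]'

```text
clock: 5.08
tool_pos: [0.5288, 0.0736, 0.0666]
orientation: [-107.3, 90.0, 50.2]
force: [-1.2, 2.1, 5.6]
opening: 0.0119
```

```bash
python3 -c "from h import *; st(); avg()"
```

```text
F tool [-5.62 -1.49  1.91] Mz 0.028 Mtx -0.027 tau6 0.660 open 0.0119 jaw -112.47 pos [0.5288 0.0736 0.0666] q6 38.57 t 5.075
Mz mean -0.007 sd 0.034 F [-4.71 -1.84  2.58]
F tool [-5.73 -2.26  3.11] Mz -0.001 Mtx 0.002 tau6 0.032 open 0.0118 jaw -112.31 pos [0.5289 0.0735 0.0667] q6 38.74 t 5.475
```

Request:
carry_out --series '[[[0,0,0,2,0,0],[0,0,0,4,0,0],[0,0,0,5,0,0],[0,0,0,5.5,0,0],[0,0,0,6,0,0],[0,0,0,6.5,0,0],[0,0,0,7,0,0],[0,0,0,7.5,0,0]]]'

```text
clock: 6.48
tool_pos: [0.5288, 0.0735, 0.0666]
orientation: [-104.4, 90.0, 45.8]
force: [-1.8, 2.4, 5.9]
opening: 0.0116
```

```bash
python3 -c "from h import *; avg()"
```

```text
Mz mean 0.024 sd 0.018 F [-5.2  -1.77  2.89]
F tool [-3.82 -2.65  3.09] Mz -0.010 Mtx 0.010 tau6 -0.017 open 0.0119 jaw -119.80 pos [0.5288 0.0735 0.0666] q6 31.24 t 6.875
```

Request:
carry_out --series '[[[0,0,0,4,0,0],[0,0,0,8,0,0],[0,0,0,11,0,0],[0,0,0,12,0,0],[0,0,0,12.5,0,0],[0,0,0,13,0,0],[0,0,0,13.5,0,0],[0,0,0,14,0,0]]]'

```text
clock: 7.88
tool_pos: [0.5288, 0.0733, 0.0666]
orientation: [-137.4, 90.0, -1.2]
force: [-1.3, 1.8, 4.5]
opening: 0.0119
```

```bash
python3 -c "from h import *; avg()"
```

```text
Mz mean 0.082 sd 0.026 F [-5.17 -0.41  2.84]
F tool [-4.45 -0.44  3.34] Mz 0.063 Mtx -0.063 tau6 -0.071 open 0.0119 jaw -133.80 pos [0.5288 0.0733 0.0666] q6 17.25 t 8.275
```

Request:
carry_out --series '[[[0,0,0,3,0,0],[0,0,0,5,0,0],[0,0,0,6,0,0],[0,0,0,6.5,0,0],[0,0,0,7,0,0],[0,0,0,7.5,0,0],[0,0,0,8,0,0]]]'

```text
clock: 9.15
tool_pos: [0.5287, 0.0733, 0.0667]
orientation: [107.6, 90.0, -124.2]
force: [-1.5, 2.3, 5.8]
opening: 0.0118
```

```bash
python3 -c "from h import *; avg(10)"
```

```text
Mz mean 0.124 sd 0.022 F [-5.56  0.43  2.84]
F tool [-5.76  0.49  2.08] Mz 0.140 Mtx -0.140 tau6 -0.119 open 0.0118 jaw -141.79 pos [0.5287 0.0733 0.0666] q6 9.25 t 9.65
```

Request:
carry_out --series '[[[0,0,0,3,0,0],[0,0,0,6,0,0],[0,0,0,8,0,0],[0,0,0,8.5,0,0],[0,0,0,9,0,0],[0,0,0,9.5,0,0],[0,0,0,10,0,0]]]'

```text
clock: 10.52
tool_pos: [0.5286, 0.0732, 0.0666]
orientation: [111.1, 90.0, -130.7]
force: [-1.3, 1.8, 5.9]
opening: 0.0115
```

```bash
python3 -c "from h import *; avg(10)"
```

```text
Mz mean 0.178 sd 0.036 F [-5.8   0.92  2.56]
F tool [-5.52  0.6   2.36] Mz 0.223 Mtx -0.224 tau6 -0.187 open 0.0119 jaw -151.78 pos [0.5286 0.0732 0.0666] q6 -0.74 t 11.025
```

Request:
carry_out --series '[[[0,0,0,3,0,0],[0,0,0,5,0,0],[0,0,0,6,0,0],[0,0,0,6.5,0,0],[0,0,0,7,0,0],[0,0,0,7.5,0,0],[0,0,0,8,0,0]]]'

```text
clock: 11.9
tool_pos: [0.5285, 0.0731, 0.0666]
orientation: [120.1, 90.0, -129.7]
force: [-1.7, 0.8, 6.7]
opening: 0.012
```

```bash
python3 -c "from h import *; avg(10)"
```

```text
Mz mean 0.314 sd 0.021 F [-5.7   1.78  2.17]
F tool [-5.57  1.57  2.08] Mz 0.300 Mtx -0.301 tau6 -0.308 open 0.0117 jaw -159.77 pos [0.5285 0.0731 0.0666] q6 -8.74 t 12.4
```

Request:
carry_out --series '[[[0,0,0,1.5,0,0],[0,0,0,3,0,0],[0,0,0,4,0,0],[0,0,0,4.5,0,0],[0,0,0,5,0,0],[0,0,0,5.5,0,0]]]'

```text
clock: 13.15
tool_pos: [0.5285, 0.0731, 0.0666]
orientation: [128.1, 90.0, -127.2]
force: [-2.9, 1.7, 5.4]
opening: 0.0117
```

```bash
python3 -c "from h import *; avg(10)"
```

```text
Mz mean 0.381 sd 0.036 F [-6.12  2.23  2.39]
F tool [-6.16  1.97  1.93] Mz 0.477 Mtx -0.478 tau6 -0.367 open 0.0116 jaw -165.26 pos [0.5285 0.0731 0.0666] q6 -14.23 t 13.65
```

Request:
carry_out --series '[[[0,0,0,1,0,0],[0,0,0,2,0,0],[0,0,0,2.5,0,0],[0,0,0,3,0,0]]]'

```text
clock: 14.15
tool_pos: [0.5285, 0.073, 0.0666]
orientation: [129.3, 90.0, -129.0]
force: [-3.0, 1.9, 6.5]
opening: 0.0118
```

```bash
python3 -c "from h import *; avg(10)"
```

```text
Mz mean 0.403 sd 0.024 F [-6.1   2.35  1.9 ]
F tool [-7.18  1.73  2.41] Mz 0.428 Mtx -0.429 tau6 -0.400 open 0.0118 jaw -168.26 pos [0.5284 0.073  0.0666] q6 -17.23 t 14.65
```

Request:
carry_out --series '[[[0,0,0,0,0,0],[0,0,0,0,0,0],[0,0,0,0,0,0],[-10,0,0,0,0,0],[-60,0,0,0,0,0],[-120,0,0,0,0,0],[-120,0,0,0,0,0]]]' --hand 0

```text
clock: 15.52
tool_pos: [0.5317, 0.0743, 0.1925]
orientation: [-81.0, 89.4, 20.7]
force: [-0.4, -0.3, -1.3]
opening: 0.0441
```

```bash
python3 - <<'E'
from h import *
st()
for n in ["scene","side","wrist"]:
    s=snapshot(n); cv2.imwrite(f"pics/{n}4.png",s["color"][:,:,::-1])
    if n=="scene": crop(s,200,150,180,130,4,"sc4.png")
E
```

```text
F tool [ 1.25  0.44 -0.21] Mz -0.009 Mtx 0.009 tau6 -0.006 open 0.0441 jaw -168.35 pos [0.5317 0.0743 0.1925] q6 -17.34 t 15.525
```

View pics/sc4.png

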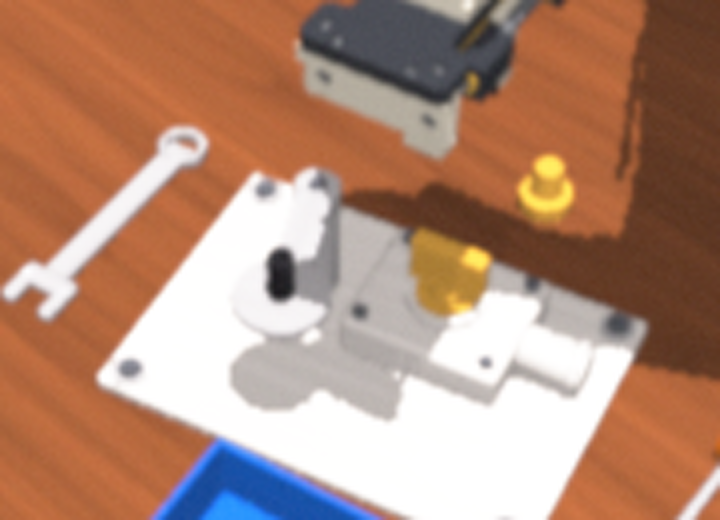

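View pics/wrist4.png

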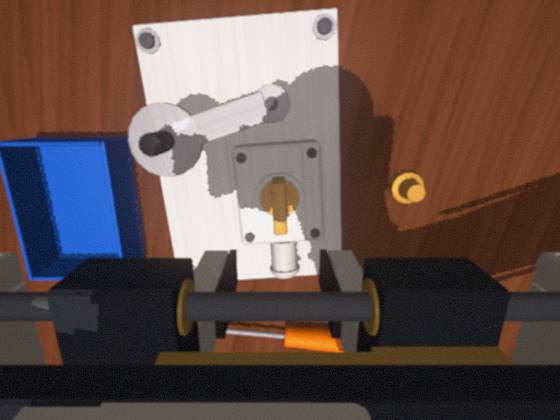

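```bash
python3 - <<'E'
from h import *
avg(1); plan((.6243,.0341,.19),119.7)
for p in range(0,91,5):
    r=np.radians(p); print(p,round(85*np.sin(r),1),round(85*(np.cos(r)-1),1))
E
```

```text
Mz mean 0.000 sd 0.000 F [ 0.16 -0.57 -0.23]
F tool [-0.77  0.43 -0.47] Mz 0.023 Mtx -0.023 tau6 0.002 open 0.0439 jaw -168.41 pos [0.5281 0.0731 0.186 ] q6 -17.35 t 15.725
shift mm [ -4.2 -86.4 -57.5] turn [ 7.189e+01 -5.000e-02 -6.000e-02] jaw now -168.40935877118304 q [ 29.    9.1 -20.5  -0.  -60.5 -17.3]
0 0.0 0.0
5 7.4 -0.3
10 14.8 -1.3
15 22.0 -2.9
20 29.1 -5.1
25 35.9 -8.0
30 42.5 -11.4
35 48.8 -15.4
40 54.6 -19.9
45 60.1 -24.9
50 65.1 -30.4
55 69.6 -36.2
60 73.6 -42.5
65 77.0 -49.1
70 79.9 -55.9
75 82.1 -63.0
80 83.7 -70.2
85 84.7 -77.6
90 85.0 -85.0
```

Request:
carry_out --series '[[[-4,-40,-25,10,0,0],[-4,-86,-57.5,20,0,0],[-4,-86,-57.5,31,0,0],[-4,-86,-57.5,41,0,0],[-4,-86,-57.5,52,0,0],[-4,-86,-57.5,62,0,0],[-4,-86,-57.5,72,0,0],[-4,-86,-57.5,72,0,0],[-4,-86,-57.5,72,0,0]]]'

```text
clock: 16.85
tool_pos: [0.6242, 0.0342, 0.1897]
orientation: [170.1, 89.9, -160.1]
force: [0.3, 0.7, -0.2]
opening: 0.0441
```

```bash
python3 - <<'E'
from h import *
st(); plan((.6243,.0341,.102),119.7)
s=snapshot("wrist"); cv2.imwrite("pics/w5.png",s["color"][:,:,::-1])
s=snapshot("scene"); crop(s,200,130,180,150,4,"sc5.png")
E
```

```text
F tool [0.18 0.46 0.6 ] Mz 0.036 Mtx -0.036 tau6 -0.065 open 0.0441 jaw 119.82 pos [0.6242 0.0342 0.1897] q6 -81.18 t 16.85
shift mm [87.7 -0.1  0.2] turn [ 0.12 -0.09 -0.01] jaw now 119.81919351294293 q [ 21.   17.4  -8.9  -0.  -63.8 -81.2]
```

View pics/w5.png

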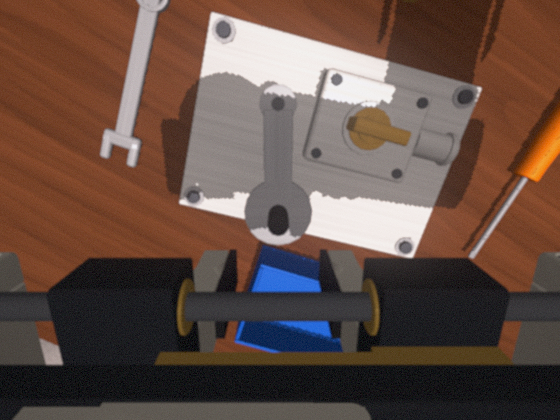

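View pics/sc5.png

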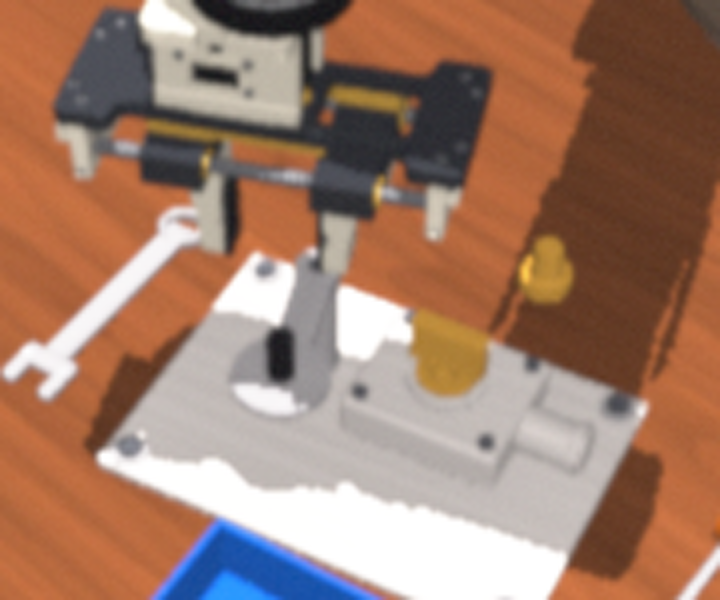

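Request:
carry_out --series '[[[45,0,0,0,0,0],[80,0,0,0,0,0],[86,0,0,0,0,0],[86,0,0,0,0,0],[86,0,0,0,0,0]]]'

```text
clock: 17.58
tool_pos: [0.6257, 0.0346, 0.1063]
orientation: [-17.1, 89.9, 12.5]
force: [0.7, 0.8, -0.2]
opening: 0.0439
```

```bash
python3 - <<'E'
from h import *
st(); 
s=snapshot("side"); crop(s,220,110,150,150,4,"si6.png")
s=snapshot("scene"); crop(s,200,130,180,150,4,"sc6.png")
E
```

```text
F tool [0.21 0.31 1.03] Mz -0.023 Mtx 0.023 tau6 0.009 open 0.0439 jaw 119.64 pos [0.6257 0.0346 0.1063] q6 -81.38 t 17.575
```

View pics/si6.png

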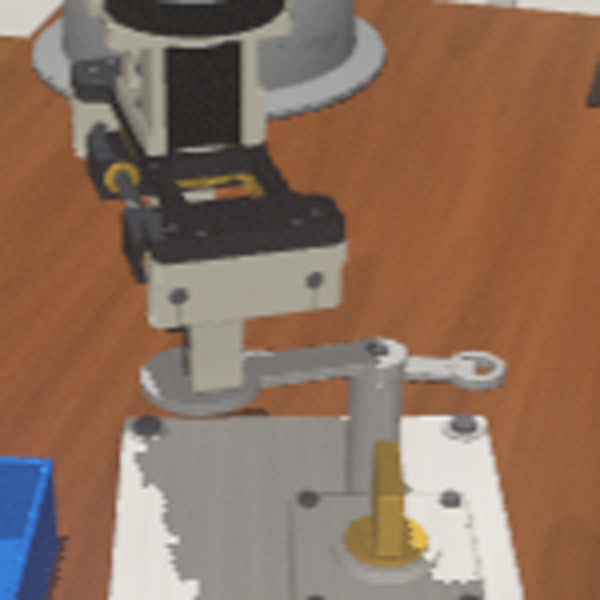

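View pics/sc6.png

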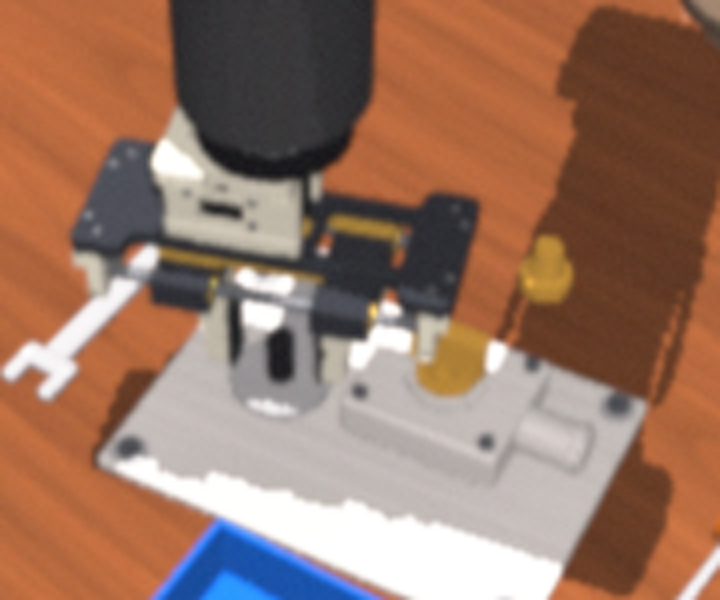

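Request:
carry_out --series '[[[1,0,0,0,0,0],[1,0,0,0,0,0],[1,7.4,-0.3,-5,0,0],[1,14.8,-1.3,-10,0,0],[1,22,-2.9,-15,0,0],[1,29.1,-5.1,-20,0,0],[1,35.9,-8,-25,0,0],[1,42.5,-11.4,-30,0,0],[1,48.8,-15.4,-35,0,0],[1,54.6,-19.9,-40,0,0]]]' --hand 0.4

```text
clock: 18.92
tool_pos: [0.5803, 0.0718, 0.1037]
orientation: [-106.0, 90.0, -36.2]
force: [1.1, -1.9, 0.2]
opening: 0.0266
```

```bash
python3 - <<'E'
from h import *
st(); 
s=snapshot("side"); crop(s,220,110,150,150,4,"si7.png")
st()
E
```

```text
F tool [-0.25 -1.73 -1.39] Mz 0.015 Mtx -0.016 tau6 -1.013 open 0.0266 jaw 159.77 pos [0.5803 0.0718 0.1037] q6 -46.47 t 18.925
F tool [ 1.33  1.02 -0.97] Mz 0.001 Mtx -0.001 tau6 -0.701 open 0.0259 jaw 160.00 pos [0.5795 0.072  0.1037] q6 -46.26 t 18.975
```

View pics/si7.png

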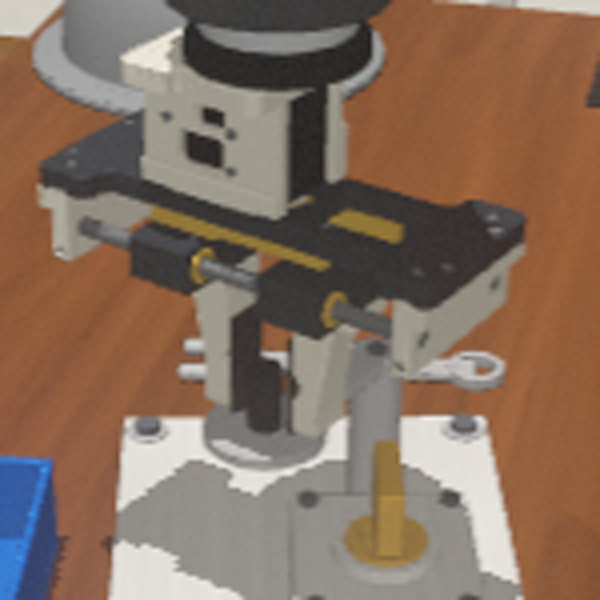

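Request:
carry_out --series '[[[0,7.4,-0.3,-5,0,0],[0,14.8,-1.3,-10,0,0],[0,22,-2.9,-15,0,0],[0,29.1,-5.1,-20,0,0],[0,35.9,-8,-25,0,0],[0,42.5,-11.4,-30,0,0],[0,46.3,-13.7,-33,0,0],[0,50,-16.2,-36,0,0],[0,50,-16.2,-36,0,0]]]'

```text
clock: 20.1
tool_pos: [0.5279, 0.0742, 0.1038]
orientation: [-74.9, 90.0, 30.6]
force: [0.1, 1.2, 0.1]
opening: 0.0265
```

```bash
python3 - <<'E'
from h import *
avg(4)
s=snapshot("side"); crop(s,220,110,150,150,4,"si8.png")
E
```

```text
Mz mean -0.001 sd 0.009 F [0.42 0.24 0.11]
F tool [0.15 0.35 0.42] Mz -0.027 Mtx 0.027 tau6 -0.019 open 0.0262 jaw -164.47 pos [0.5279 0.0742 0.1035] q6 -13.56 t 20.3
```

View pics/si8.png

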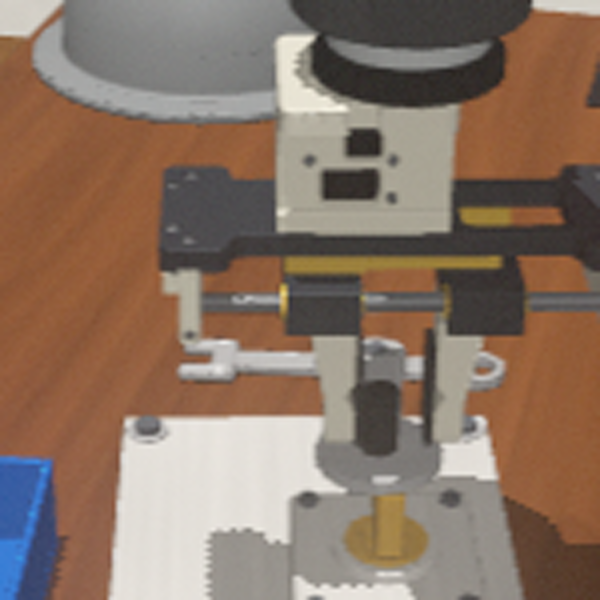

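Request:
carry_out --series '[[[0,1,0,0,0,0],[0,2,0,0,0,0],[0,3,0,0,0,0],[0,4,0,0,0,0],[0,5,0,0,0,0],[0,5,0,0,0,0]]]'

```text
clock: 21.1
tool_pos: [0.5229, 0.0728, 0.1037]
orientation: [-113.2, 90.0, -7.6]
force: [1.4, 1.3, -0.4]
opening: 0.0264
```

```bash
python3 -c "from h import *; avg(4)"
```

```text
Mz mean -0.002 sd 0.025 F [-0.18 -1.11  0.38]
F tool [-1.46 -0.92 -0.13] Mz -0.009 Mtx 0.009 tau6 -0.007 open 0.0259 jaw -164.40 pos [0.5229 0.0727 0.1036] q6 -13.63 t 21.3
```

Request:
carry_out --series '[[[0,1,0,0,0,0],[0,2,0,0,0,0],[0,3,0,0,0,0],[0,4,0,0,0,0],[0,4,0,0,0,0]]]'

```text
clock: 21.92
tool_pos: [0.5226, 0.0729, 0.1041]
orientation: [-88.1, 89.6, 17.6]
force: [14.5, 0.7, -10.2]
opening: 0.0265
```

```bash
python3 -c "from h import *; avg(4)"
```

```text
Mz mean -0.064 sd 0.031 F [ 10.12 -14.27  -3.11]
F tool [ 10.33 -14.31  -3.56] Mz -0.004 Mtx -0.004 tau6 0.036 open 0.0263 jaw -164.36 pos [0.5226 0.0729 0.1041] q6 -13.75 t 22.125
```

Request:
carry_out --series '[[[0,-4,0,0,0,0],[0,-7,0,0,0,0],[0,-8,0,0,0,0],[-15,-8,0,0,0,0],[-60,-8,0,0,0,0],[-120,-8,0,0,0,0],[-150,-8,0,0,0,0],[-150,-8,0,0,0,0]]]' --hand 0

```text
clock: 23.12
tool_pos: [0.528, 0.0743, 0.2577]
orientation: [-82.7, 89.6, 22.9]
force: [0.0, 0.2, -0.9]
opening: 0.044
```

```bash
python3 - <<'E'
from h import *
st()
s=snapshot("side"); crop(s,150,110,250,250,2.4,"si9.png")
s=snapshot("scene"); cv2.imwrite("pics/sc9.png",s["color"][:,:,::-1])
s=snapshot("wrist"); cv2.imwrite("pics/w9.png",s["color"][:,:,::-1])
import pickle; pickle.dump(s,open("s9.pkl","wb"))
st()
E
```

```text
F tool [ 0.88 -0.09  0.16] Mz -0.035 Mtx 0.036 tau6 -0.000 open 0.0440 jaw -164.38 pos [0.528  0.0743 0.2577] q6 -13.52 t 23.125
F tool [1.29 0.99 0.53] Mz 0.040 Mtx -0.040 tau6 0.001 open 0.0440 jaw -164.41 pos [0.5262 0.0737 0.2534] q6 -13.52 t 23.275
```

View pics/si9.png

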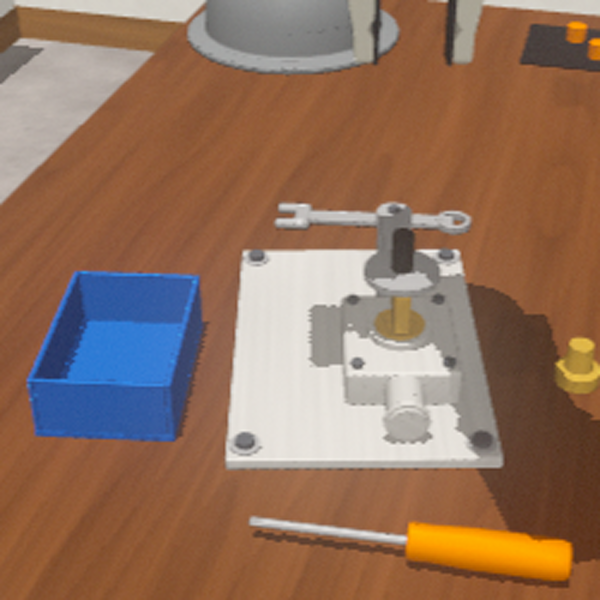

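View pics/w9.png

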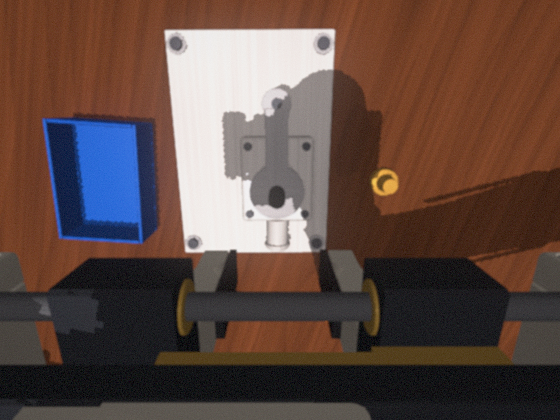

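View pics/sc9.png

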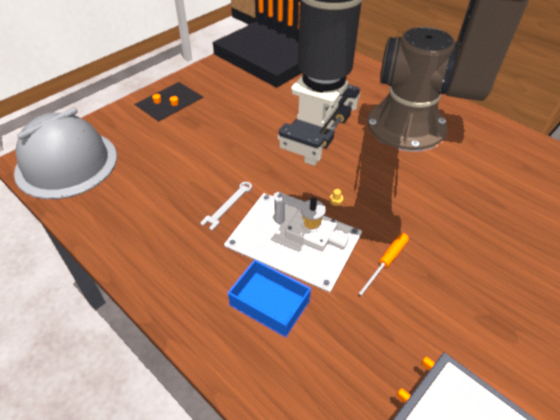

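```bash
python3 - <<'E'
from h import *
import pickle
s=pickle.load(open("s9.pkl","rb")); crop(s,230,70,100,150,4,"w9c.png")
E
```

```text
(no output)
```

View pics/w9c.png

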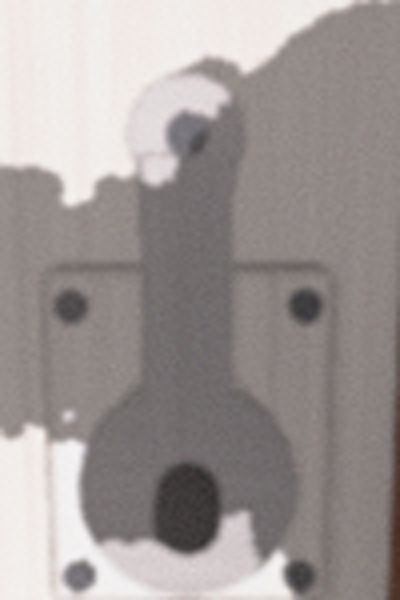

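```bash
python3 -c "
from plant import *; print(close_job()); print(get_obs()['clock'])"
```

```text
the job is handed in; nothing more can be done
None
the job is handed in; nothing more can be done
```

I tightened the plug to about 0.40 N m, swung the cover to its stop and handed the job in at about 23 s of the 72 s allowed. No verdict is reported.

- **Plug:** I gripped the bar head and turned it about 90° clockwise in small steps. The wrist moment rose from about 0.03 to 0.31 (snug), 0.38 and finally 0.40 N m. Joint 6's torque agreed at the end (0.40 N m). That is just under the 0.42 aim and well below 0.55. Single moment readings scatter by about 0.04 N m, so I averaged 8 to 10 at each step. The first low-moment averages were near zero or slightly negative, below the stated 0.03–0.06 N m.
- **Cover:** I pushed it by the knob with the fingers loosely either side until the force jumped from about 1 N to 14 N at the stop. I then backed off and rose clear. The last wrist picture shows the cover's arm parallel to the manifold block, with the disc over the plug.
- **Surroundings:** The screwdriver, spanner, bin and spare plug look unmoved in the last pictures, though I only compared them by eye. The gripper was clear, with its tip at a height of 0.25 m.
- **Disagreement:** The scene and side cameras put the plug 3 to 7 mm further along y than the wrist camera did. The grasp confirmed the wrist camera, so I used that for the knob.

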